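Discard a cracked titration tile

ROBOT

A 6-joint arm with a two-finger parallel gripper is mounted at the origin on the work surface. World frame = base frame: x ahead of the robot, y to its left, z up, the work surface at z = 0. Lengths are in m, angles in rad, forces in N, time in s.
With the tool pointing down it reaches from about 0.325 to 0.775 m from the base axis. Payload 5.5 kg.
Tool frame: the origin (TCP) lies between the finger pads; the fingertips stand 17 mm ahead of it and the grasp point (between the pads) lies 2 mm behind it (ctrl.tip_extent is the distance from the TCP to the fingertips, in m); z points along the fingers, x is the direction in which the jaws open and shut, and the axes are right-handed (so a half turn about z gives the same grasp; the last joint's range is limited). The gripper opens to 85 mm and grips with 20 to 120 N. Pads are 22 mm wide; open, the fingers measure 114 mm over their backs; the gripper's body (76 mm by 85 mm) begins 54 mm behind the grasp point. The pads swing forward as they close: fully open they stand 13 mm farther back than shut.
Start: joints at [-1.186, 0.091, 1.231, -0, 1.82, -0.057], TCP at [0.257, -0.542, 0.248] pointing down, gripper open.
Joint ranges: [-2.87, 2.87], [-0.86, 2.18], [0.17, 2.46], [-1.51, 4.65], [0.06, 2.69], [-2.65, 2.65]. Speed limits (rad/s): [2.57, 2.57, 3.01, 3.14, 3.14, 3.14].

INTERFACE

Orientations are given as a 3x3 rotation matrix whose columns are the frame's x, y, z axes.
In Python, from workcell import ctrl gives the robot as it stands.
- The arm moves only by the tool drive_tool, never from a script. Its argument "increments" is a list that holds one entry, the list of rows, each a list of 5 numbers: the opening, from 0 (shut) to 1 (fully open), then the shift along the world's x, y, z in m, then the turn about the world's z in rad. A call has 1 to 10 rows; each row shifts and turns the commanded pose from where the row before left it; what a row does not reach is not made up. A row lasts 1/8 s, in which the tool goes at most 62.5 mm and 10.7 degrees, less where a joint would pass 70% of its speed; a pose out of reach is approached as far as the arm can. A call is refused whole if a number of a shift passes 0.0625 or a number of a turn 0.188, either way. A call with a gripper value outside its range is refused whole. The fingers move at their own pace and stop on an object; "squeeze" is the grip in N (left out, the last holds). Time passes only in rows, so rows that do not move let the fingers close. It gives the time, the measured TCP pose, the force and the opening at its end, in the units of the state.
- ctrl.read_state(): the state, without advancing time (a new reading comes with each control period).
- ctrl.snapshot(name): name is "scene" or "side" or "wrist"; returns the picture (420x560x3 uint8, blue, green, red); there is no depth.
- ctrl.camera_info(name): a dict with "camera_matrix" (3x3 intrinsics, pixels), "extrinsics" (4x4, takes a point from camera to world coordinates). Camera axes: x right, y up, looking along -z (the intrinsics and any distortion apply to the point x, -y, -z); pixel columns grow to the right and rows downward; lengths in m; the calibration is good to about 2 mm. A picture is of the moment at which its call begins: read the wrist's pose just before it. camera_info takes no time and is no camera call; for the wrist camera it gives the pose at the moment of the call.
- ctrl.finish_job(): hands the job in, once; it reports no verdict.
The state is a dict: "time_s": time; "qpos": joint angles; "joint_velocities": joint speeds; "joint_torque": joint torques, N m; "tcp_pos": TCP position; "tcp_rot": TCP orientation; "wrist_force": force on the tool from outside, world axes, zero at the start; "ft_torque": the same for the moment, N m; "gripper_width": opening from 0.0 (shut) to 1.0 (fully open).
Only numpy, scipy, OpenCV 4.12 (cv2) and the standard library are available. Lean on these libraries where they do the work, as an engineer would, in place of code of your own. Each camera call takes 0.05 s, during which the arm holds its last target.

TASK

The white tile in the blue three-sided holder is cracked: without lifting it, press lightly on its top to slide it out through the holder's open side, move it along the bench to where the yellow bin stands below, and push it off the far edge so that it drops into the bin. It shatters if pressed or pushed too hard, so keep the force on it below 25 N. Leave the bottle, flask and vial where they stand.

Things in the scene. Friction and masses are not known exactly. Their poses are not given: they have to be found in the camera images.
- tile_center (a point): Centre of the loose ceramic tile, 100 (x) x 96 (y) x 10 mm, 0.19 to 0.33 kg, x towards the holder's open side. Lies on the bench with 2 mm play to each wall (no finger fits), too wide to grip. Rigid: touch its top slowly (5 mm/s). Shut fingertips pressed on the middle at about 10 N drag it by friction (under 4 N they may slip; the force can climb while dragging); it shatters above 25 N
- holder: Fixed blue plastic frame around the tile, no floor: walls 13 mm high, 8 mm thick, on its -x, +y and -y sides; inside 104 mm (x) by 100 mm (y); open on +x, which faces the bench's far edge, turned up to 0.3 rad either way. Origin on the bench at the middle of the inside; walls end 50 mm ahead of it, so the tile is clear once its centre is over 100 mm ahead along x
- bench_edge (a point): A point on the straight far edge of the black bench top; the edge runs along world y, the bench surface is at this height (z = 0), and beyond it (+x) there is a drop to the bin. The bench top is 35 mm thick
- bin_mouth (a point): Centre of the open mouth of the fixed yellow broken-glass bin (outside 250 mm in x, 270 mm in y, 125 mm deep, walls 5 mm) on a trolley below the bench edge; its rim is 50 mm below the bench surface, its near wall tucked under the bench. x points away from the robot
- bottle: Bystander: amber bottle with blue cap, 64 mm across, 130 mm tall, loose; origin at the centre of its underside
- flask: Bystander: clear conical flask, 72 mm across, 110 mm tall, loose; origin at the centre of its underside
- vial: Bystander: small amber vial with black cap, 27 mm across, 38 mm tall, loose, beside the holder; origin at the centre of its underside
Mind the look-alikes: they are no part of the job. There is more than one size of the holder; the job needs the largest.

How it is judged:
By the outcome, as a careful person would: the job done as asked, in the order asked, and still so for the second after the job is handed in, with the robot touching nothing.
It also fails if it takes over 72 s, if anything falls off the work surface, if the arm or the gripper's body presses on something with over 40 N, if the wrist force passes 120 N, or if a joint passes its speed limit or range.

## Working session

There is one attempt and no reset: what is moved stays moved. The work goes in short steps, Python scripts to look and compute and a tool call to move; the robot and the scene stay as the last step left them, time stands still between calls to the robot, and variables do not carry over. Pictures are saved under pics/ and viewed, and the job is handed in when it is done.

Besides the shell and the picture viewer there is one more tool, called after ">>>" as name([rows], argument=value, ...), one row to a line, values as JSON. drive_tool: Moves the arm, as the interface text tells. Its arguments: {"type":"object","properties":{"increments":{"type":"array"},"squeeze":{"type":"number"}},"required":["increments"]}

```bash
mkdir -p pics; ls; python3 - <<'E'
from workcell import ctrl
import cv2,numpy as np
s=ctrl.read_state();print(s)
for n in("scene","side","wrist"):
    i=ctrl.camera_info(n);print(n,np.round(i["camera_matrix"],1).tolist(),np.round(i["extrinsics"],3).tolist(),[k for k in i])
    cv2.imwrite(f"pics/{n}0.png",ctrl.snapshot(n))
E
```

```text
pics
{'time_s': 0.0, 'qpos': array([-1.18574794e+00,  9.18908485e-02,  1.23189383e+00, -7.38909948e-06,
        1.81978371e+00, -5.67139309e-02]), 'joint_velocities': array([-0.00095822,  0.0002392 , -0.00098524, -0.00054783, -0.00011124,
       -0.00014347]), 'joint_torque': array([ 5.12588467e-04, -4.58717966e+01, -4.18034256e+01,  8.37885136e-05,
        1.13415340e-02, -6.25104576e-06]), 'tcp_pos': array([ 0.25641691, -0.54217864,  0.24712719]), 'tcp_rot': array([[ 4.27530880e-01, -9.04000435e-01, -7.48731564e-04],
       [-9.03998592e-01, -4.27531523e-01,  1.82838425e-03],
       [-1.97296650e-03, -1.04838450e-04, -9.99998048e-01]]), 'wrist_force': array([-0.23953824, -0.19748997, -1.05616318]), 'ft_torque': array([0.0178627 , 0.00488668, 0.02456353]), 'gripper_width': 0.9993977082272791}
scene [[541.5, 0.0, 283.5], [0.0, 541.5, 211.0], [0.0, 0.0, 1.0]] [[-0.877, -0.336, 0.345, 0.933], [0.481, -0.635, 0.605, 0.675], [0.016, 0.696, 0.718, 0.805], [0.0, 0.0, 0.0, 1.0]] ['camera_matrix', 'extrinsics']
side [[424.2, 0.0, 280.3], [0.0, 424.2, 208.5], [0.0, 0.0, 1.0]] [[0.98, 0.154, -0.129, 0.43], [-0.201, 0.766, -0.61, -0.6], [0.005, 0.624, 0.782, 0.806], [0.0, 0.0, 0.0, 1.0]] ['camera_matrix', 'extrinsics']
wrist [[313.2, 0.0, 275.7], [0.0, 313.2, 208.0], [0.0, 0.0, 1.0]] [[0.427, 0.865, 0.263, 0.323], [-0.904, 0.409, 0.123, -0.51], [-0.001, -0.29, 0.957, 0.372], [0.0, 0.0, 0.0, 1.0]] ['camera_matrix', 'extrinsics']
```

View pics/scene0.png

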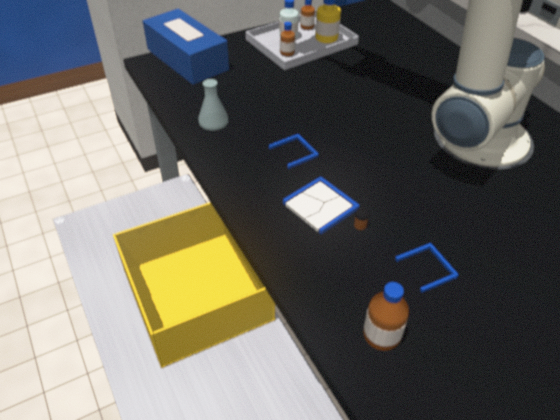

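View pics/side0.png

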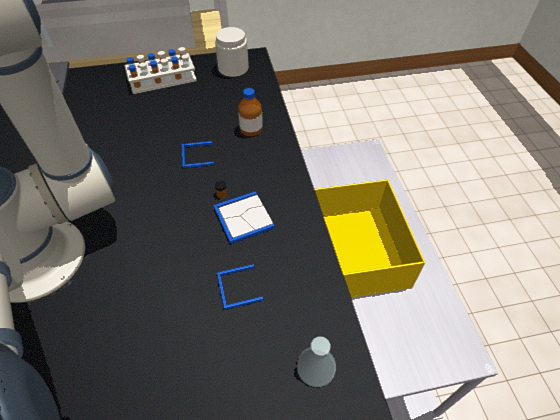

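View pics/wrist0.png

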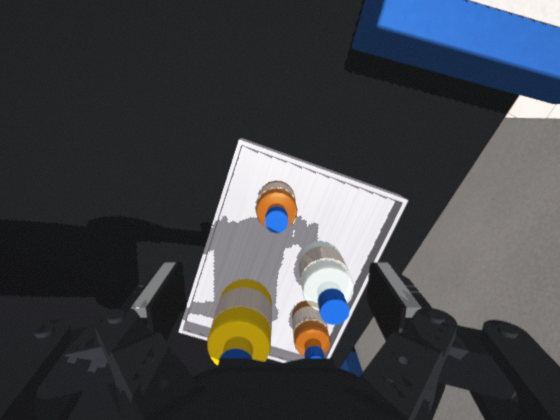

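Three blue frames: scene (293,150), (320,205) and (428,267); in the side view (240,287), (244,217) and (198,155). Only the middle one holds the white cracked tile. I'll enlarge it and measure it.

```bash
cat > h.py <<'E'
import numpy as np,cv2
from workcell import ctrl
def ray(name,uv,z,info=None):
    i=info or ctrl.camera_info(name);K=np.array(i["camera_matrix"]);E=np.array(i["extrinsics"])
    out=[]
    for u,v in np.atleast_2d(uv):
        d=np.linalg.inv(K)@[u,v,1];d=E[:3,:3]@[d[0],-d[1],-d[2]];o=E[:3,3]
        out.append(o+d*(z-o[2])/d[2])
    return np.array(out)
def proj(name,P,info=None):
    i=info or ctrl.camera_info(name);K=np.array(i["camera_matrix"]);E=np.array(i["extrinsics"])
    c=(np.atleast_2d(P)-E[:3,3])@E[:3,:3];c=c*[1,-1,-1];p=c@K.T;return p[:,:2]/p[:,2:]
def tile(name,img,roi,z=0.01):
    hsv=cv2.cvtColor(img,cv2.COLOR_BGR2HSV)
    m=((hsv[...,2]>140)&(hsv[...,1]<60)).astype(np.uint8)*255
    k=np.zeros_like(m);x0,y0,x1,y1=roi;k[y0:y1,x0:x1]=m[y0:y1,x0:x1]
    k=cv2.morphologyEx(k,cv2.MORPH_CLOSE,np.ones((5,5)))
    c=max(cv2.findContours(k,0,2)[0],key=cv2.contourArea)
    P=ray(name,c[:,0,:].astype(float)[:]+0.0,z)[:,:2]
    r=cv2.minAreaRect((P*1000).astype(np.float32));return r,c
E
python3 - <<'E'
from h import *
for n,roi in(("scene",(270,165,370,240)),("side",(205,185,285,250))):
    img=cv2.imread(f"pics/{n}0.png")
    r,c=tile(n,img,roi);print(n,r)
    # blue masks
    hsv=cv2.cvtColor(img,cv2.COLOR_BGR2HSV)
    m=((abs(hsv[...,0].astype(int)-112)<12)&(hsv[...,1]>150)&(hsv[...,2]>80)).astype(np.uint8)
    nl,l,st,ce=cv2.connectedComponentsWithStats(m)
    for k in range(1,nl):
        if st[k,4]>80:
            ys,xs=np.where(l==k);P=ray(n,np.c_[xs,ys].astype(float),.013)[:,:2]
            print(ce[k].round(),st[k,4],[np.round(v,1) for v in cv2.minAreaRect((P*1000).astype(np.float32))])
    x0,y0,x1,y1=roi
    cv2.imwrite(f"pics/{n}_crop.png",cv2.resize(img[y0-70:y1+70,x0-70:x1+90],None,fx=2.7,fy=2.7,interpolation=2))
E
```

```text
scene ((477.1221618652344, 21.171340942382812), (106.1383056640625, 99.34239959716797), 13.218460083007812)
[43. 36.] 6449 [array([ 815.8, -976.4]), array([508.6, 257.1]), np.float64(81.2)]
[186.  46.] 2628 [array([ 476.4, -724.7]), array([205.7, 383.2]), np.float64(11.1)]
[296. 149.] 437 [array([ 438.9, -153.5]), array([87.6, 97. ]), np.float64(3.5)]
[327. 201.] 484 [array([472.3,  22.4]), array([115.7, 122.7]), np.float64(13.2)]
[431. 265.] 685 [array([385.3, 256.9]), array([91.8, 86.9]), np.float64(86.9)]
[393. 291.] 332 [array([473.8, 274.4]), array([44.9, 34. ]), np.float64(53.9)]
side ((474.7764892578125, 18.939956665039062), (101.9881362915039, 96.04440307617188), 12.956366539001465)
[249.  93.] 111 [array([555.7, 481.1]), array([50.5, 33.8]), np.float64(80.6)]
[194. 155.] 292 [array([379.3, 245.6]), array([93.9, 82.3]), np.float64(87.7)]
[239. 220.] 517 [array([470.4,  14.8]), array([111.1, 123.2]), np.float64(12.8)]
[235. 288.] 438 [array([ 434. , -165.4]), array([81.2, 89.3]), np.float64(3.8)]
```

```bash
python3 - <<'E'
import cv2,numpy as np
a=cv2.imread("pics/scene_crop.png");b=cv2.imread("pics/side_crop.png")
h=500;a=cv2.resize(a,(400,int(a.shape[0]*400/a.shape[1])));b=cv2.resize(b,(400,int(b.shape[0]*400/b.shape[1])))
h=max(a.shape[0],b.shape[0]);o=np.zeros((h,800,3),np.uint8);o[:a.shape[0],:400]=a;o[:b.shape[0],400:]=b
cv2.imwrite("pics/crops.png",o)
E
```

```text
(no output)
```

View pics/crops.png

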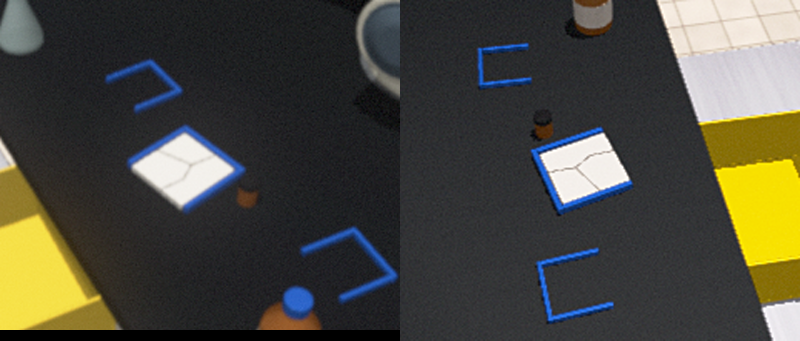

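The middle frame measures about 113x121 mm outside (nominal 112x116) and holds the cracked tile. The other two are about 85x90 and empty, so the middle one is the right one, at yaw about +13°. Next: the edge, the bin and the bystanders.

```bash
python3 - <<'E'
from h import *
a=cv2.imread("pics/scene0.png")[180:380,90:300];b=cv2.imread("pics/side0.png")[170:310,300:440]
cv2.imwrite("pics/bins.png",np.hstack([cv2.resize(a,(400,381),interpolation=2),cv2.resize(b,(381,381),interpolation=2)]))
# edge guess
for n,p in(("scene",[(130,68),(210,195),(283,318),(345,420)]),("side",[(267,50),(305,150),(352,290),(397,415)])):print(n,ray(n,p,0).round(3).tolist())
E
```

```text
scene [[0.656, -0.684, 0.0], [0.661, -0.118, 0.0], [0.671, 0.224, 0.0], [0.675, 0.426, 0.0]]
side [[0.658, 0.727, 0.0], [0.67, 0.217, 0.0], [0.667, -0.216, 0.0], [0.67, -0.465, 0.0]]
```

View pics/bins.png

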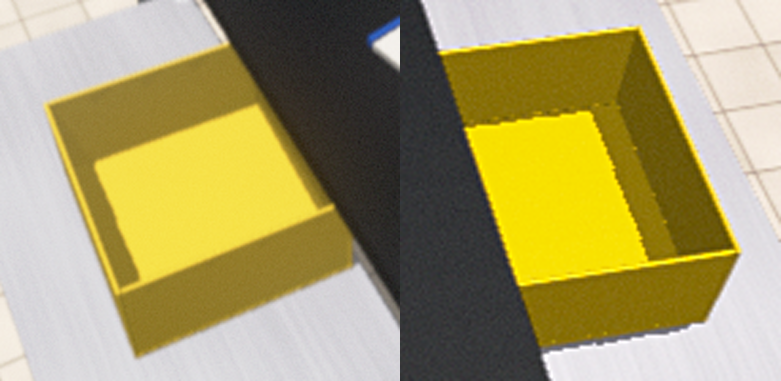

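```bash
python3 - <<'E'
from h import *
print(ray("scene",[(114.7,234.1),(154,333.3)],-.05).round(3).tolist(),ray("side",[(388.2,180.3),(424.2,262.6)],-.05).round(3).tolist())
# edge: bench->bright transition by gray along rows
for n,rows,lo,hi in(("scene",range(190,310,10),180,330),("side",range(160,300,10),285,380)):
    g=cv2.cvtColor(cv2.imread(f"pics/{n}0.png"),6).astype(int);b=cv2.imread(f"pics/{n}0.png").max(2).astype(int)
    pts=[]
    for r in rows:
        d=abs(np.diff(cv2.GaussianBlur(b.astype(np.float32),(3,3),0)[r,lo:hi]));pts.append((lo+d.argmax()+.5,r))
    print(n,ray(n,pts,0)[:,:2].round(3).tolist())
print("bottle",ray("scene",[(384,345)],0).round(3),ray("side",[(251,133)],0).round(3))
print("flask",ray("scene",[(212,127)],0).round(3),ray("side",[(316,383)],0).round(3))
print("vial caps",ray("scene",[(361,216)],.038).round(3),ray("side",[(221,185)],.038).round(3))
E
```

```text
[[0.868, -0.152, -0.05], [0.875, 0.114, -0.05]] [[0.88, 0.107, -0.05], [0.87, -0.157, -0.05]]
scene [[0.669, -0.139], [0.668, -0.104], [0.53, 0.002], [0.52, 0.039], [0.517, 0.072], [0.68, 0.016], [0.682, 0.044], [0.682, 0.072], [0.683, 0.098], [0.683, 0.124], [0.671, 0.157], [0.67, 0.182]]
side [[0.659, 0.18], [0.658, 0.142], [0.657, 0.106], [0.659, 0.071], [0.658, 0.038], [0.66, 0.005], [0.659, -0.025], [0.658, -0.055], [0.659, -0.084], [0.658, -0.112], [0.658, -0.139], [0.659, -0.165], [0.658, -0.19], [0.66, -0.214]]
bottle [[0.547 0.35  0.   ]] [[ 0.536  0.314 -0.   ]]
flask [[ 0.563 -0.334  0.   ]] [[ 0.545 -0.384  0.   ]]
vial caps [[0.436 0.112 0.038]] [[0.43  0.099 0.038]]
```

>>> drive_tool([
  [[0, 0.015, 0.04, 0, -0.02], [0, 0.022, 0.056, 0, -0.02], [0, 0.022, 0.056, -0.01, -0.02], [0, 0.022, 0.056, -0.01, -0.02], [0, 0.022, 0.056, -0.01, -0.02], [0, 0.022, 0.056, -0.02, -0.02], [0, 0.022, 0.056, -0.02, -0.02], [0, 0.022, 0.056, -0.02, -0.02], [0, 0.022, 0.056, -0.02, -0.02], [0, 0.022, 0.056, -0.02, -0.02]],
], squeeze=20)

```text
time_s: 1.4
tcp_pos: [0.4683, -0.0005, 0.1191]
tcp_rot: [[0.239, -0.971, 0.001], [-0.971, -0.239, -0.0], [0.0, -0.001, -1.0]]
wrist_force: [1.5, -0.2, 0.9]
gripper_width: -0.001
```

```bash
python3 - <<'E'
from h import *
print(ctrl.tip_extent)
i=ctrl.camera_info("wrist");cv2.imwrite("pics/w1.png",ctrl.snapshot("wrist"))
s=ctrl.read_state();print(s["time_s"],s["tcp_pos"],s["tcp_rot"][:,0],s["wrist_force"],s["gripper_width"],s["qpos"].round(2))
print(proj("wrist",[[.476,.020,.01]],i))
E
```

```text
0.017
1.45 [0.46837032 0.0060396  0.11575443] [ 0.24296798 -0.97001563 -0.00601918] [-2.28731572  5.09035848 -1.21753436] -0.0007095357179013634 [-0.06 -0.25  1.79  0.01  1.61  1.26]
[[253.48016498 195.9223595 ]]
```

View pics/w1.png

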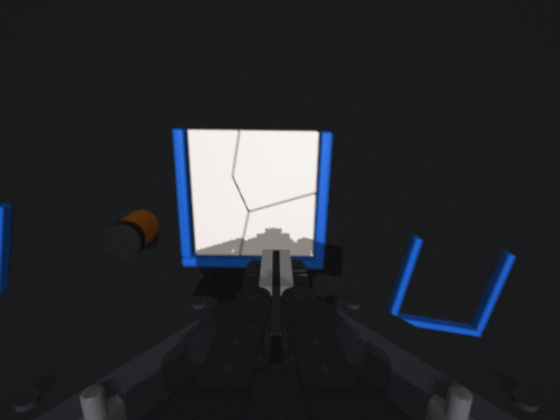

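Wrist view: the tile spans (188..320, 130..257), its centre near (254,194), against a projected (253,196) from my estimate. The frame opens away from the robot and the vial is at left (133,232). They agree, so I'm descending to about 12 mm above the tile.

>>> drive_tool([
  [[0, 0.0035, 0.009, -0.02, 0], [0, 0.0035, 0.009, -0.02, 0], [0, 0, 0, -0.014, 0], [0, 0, 0, -0.005, 0], [0, 0, 0, 0, 0], [0, 0, 0, 0, 0], [0, 0, 0, 0, 0]],
])

```text
time_s: 2.33
tcp_pos: [0.4754, 0.0154, 0.0615]
tcp_rot: [[0.239, -0.971, 0.001], [-0.971, -0.239, -0.0], [0.0, -0.001, -1.0]]
wrist_force: [0.3, -0.4, -0.0]
gripper_width: -0.001
```

>>> drive_tool([
  [[0, 0.0005, 0.0045, -0.012, 0], [0, 0, 0, -0.012, 0], [0, 0, 0, -0.0065, 0], [0, 0, 0, 0, 0], [0, 0, 0, 0, 0], [0, 0, 0, 0, 0]],
])

```text
time_s: 3.08
tcp_pos: [0.4758, 0.0201, 0.0307]
tcp_rot: [[0.239, -0.971, 0.001], [-0.971, -0.239, 0.0], [0.0, -0.001, -1.0]]
wrist_force: [1.0, 0.2, 0.2]
gripper_width: 0.002
```

>>> drive_tool([
  [[0, 0, 0, -0.0006, 0], [0, 0, 0, -0.0006, 0], [0, 0, 0, -0.0006, 0], [0, 0, 0, -0.0006, 0], [0, 0, 0, -0.0004, 0], [0, 0, 0, 0, 0]],
])

```text
time_s: 3.82
tcp_pos: [0.4754, 0.0201, 0.0273]
tcp_rot: [[0.239, -0.971, -0.0], [-0.971, -0.239, 0.0], [-0.0, 0.0, -1.0]]
wrist_force: [-0.0, 0.4, 0.3]
gripper_width: -0.003
```

>>> drive_tool([
  [[0, 0, 0, -0.0004, 0], [0, 0, 0, -0.0004, 0]],
])

```text
time_s: 4.08
tcp_pos: [0.4756, 0.0201, 0.0271]
tcp_rot: [[0.239, -0.971, 0.0], [-0.971, -0.239, -0.0], [0.0, -0.0, -1.0]]
wrist_force: [-1.3, -0.4, 4.6]
gripper_width: -0.002
```

>>> drive_tool([
  [[0, 0, 0, -0.0002, 0], [0, 0, 0, 0, 0]],
])

```text
time_s: 4.32
tcp_pos: [0.4756, 0.0201, 0.027]
tcp_rot: [[0.239, -0.971, 0.0], [-0.971, -0.239, -0.0], [0.0, -0.0, -1.0]]
wrist_force: [-2.4, -0.1, 4.7]
gripper_width: -0.0
```

>>> drive_tool([
  [[0, 0, 0, -0.0002, 0], [0, 0, 0, 0, 0]],
])

```text
time_s: 4.58
tcp_pos: [0.4757, 0.0201, 0.0271]
tcp_rot: [[0.24, -0.971, 0.001], [-0.971, -0.24, -0.0], [0.0, -0.001, -1.0]]
wrist_force: [-2.9, -0.4, 5.8]
gripper_width: -0.001
```

>>> drive_tool([
  [[0, 0, 0, -0.0003, 0], [0, 0, 0, 0, 0]],
])

```text
time_s: 4.82
tcp_pos: [0.4758, 0.0201, 0.027]
tcp_rot: [[0.239, -0.971, 0.001], [-0.971, -0.239, -0.0], [0.0, -0.001, -1.0]]
wrist_force: [-3.2, -0.0, 7.6]
gripper_width: -0.005
```

>>> drive_tool([
  [[0, 0.001, 0.0002, -0.0002, 0], [0, 0.001, 0.0003, 0, 0], [0, 0.001, 0.0002, 0, 0], [0, 0.001, 0.0002, 0, 0], [0, 0.001, 0.0002, 0, 0]],
])

```text
time_s: 5.45
tcp_pos: [0.4809, 0.021, 0.027]
tcp_rot: [[0.239, -0.971, 0.001], [-0.971, -0.239, -0.0], [0.001, -0.001, -1.0]]
wrist_force: [-2.7, 0.2, 7.9]
gripper_width: -0.002
```

>>> drive_tool([
  [[0, 0.002, 0.0005, 0, 0], [0, 0.002, 0.0005, 0, 0], [0, 0.002, 0.0005, 0, 0], [0, 0.002, 0.0004, 0, 0], [0, 0.002, 0.0005, 0, 0]],
])

```text
time_s: 6.08
tcp_pos: [0.491, 0.0234, 0.027]
tcp_rot: [[0.239, -0.971, 0.001], [-0.971, -0.239, -0.0], [0.001, -0.001, -1.0]]
wrist_force: [-3.8, -0.7, 9.3]
gripper_width: 0.002
```

```bash
python3 - <<'E'
from h import *
i=ctrl.camera_info("wrist");a=ctrl.snapshot("side");b=ctrl.snapshot("wrist")
cv2.imwrite("pics/s2.png",np.hstack([cv2.resize(a[170:310,170:310],(400,400)),cv2.resize(b,(400,300))[:,:].copy() if 0 else cv2.copyMakeBorder(cv2.resize(b,(400,300)),0,100,0,0,0)]))
E
```

```text
(no output)
```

View pics/s2.png

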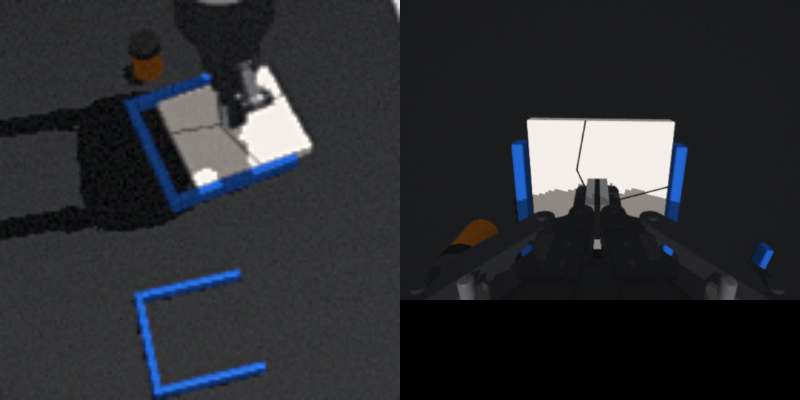

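The tile has slid about 15 mm out with the finger: there's a gap at the rear wall and its front is past the wall ends. Continuing.

>>> drive_tool([
  [[0, 0.0025, 0.0006, 0, 0], [0, 0.0025, 0.0006, 0, 0], [0, 0.0025, 0.0006, 0, 0], [0, 0.0025, 0.0006, 0, 0], [0, 0.0025, 0.0005, 0, 0], [0, 0.0025, 0.0006, 0, 0]],
])

```text
time_s: 6.92
tcp_pos: [0.506, 0.0269, 0.027]
tcp_rot: [[0.239, -0.971, 0.001], [-0.971, -0.239, -0.0], [0.001, -0.001, -1.0]]
wrist_force: [-3.7, -0.5, 8.8]
gripper_width: 0.004
```

>>> drive_tool([
  [[0, 0.0025, 0.0006, 0, 0], [0, 0.0025, 0.0006, 0, 0], [0, 0.0025, 0.0006, 0, 0], [0, 0.0025, 0.0006, 0, 0], [0, 0.0025, 0.0005, 0, 0], [0, 0.0025, 0.0006, 0, 0]],
])

```text
time_s: 7.68
tcp_pos: [0.521, 0.0304, 0.0271]
tcp_rot: [[0.239, -0.971, 0.001], [-0.971, -0.239, -0.0], [0.001, -0.001, -1.0]]
wrist_force: [-3.2, -0.9, 8.5]
gripper_width: 0.001
```

Stable. On to about 112 mm of travel (x ≈ 0.585).

>>> drive_tool([
  [[0, 0.003, 0.0007, 0, 0], [0, 0.003, 0.0007, 0, 0], [0, 0.003, 0.0007, 0, 0], [0, 0.003, 0.0007, 0, 0], [0, 0.003, 0.0007, 0, 0], [0, 0.003, 0.0007, 0, 0], [0, 0.003, 0.0007, 0, 0]],
])

```text
time_s: 8.55
tcp_pos: [0.542, 0.0353, 0.027]
tcp_rot: [[0.239, -0.971, 0.001], [-0.971, -0.239, -0.0], [0.001, -0.001, -1.0]]
wrist_force: [-2.1, -0.6, 7.8]
gripper_width: -0.001
```

>>> drive_tool([
  [[0, 0.003, 0.0007, 0, 0], [0, 0.003, 0.0007, 0, 0], [0, 0.003, 0.0007, 0, 0], [0, 0.003, 0.0007, 0, 0], [0, 0.003, 0.0007, 0, 0], [0, 0.003, 0.0007, 0, 0], [0, 0.003, 0.0007, 0, 0]],
])

```text
time_s: 9.43
tcp_pos: [0.563, 0.0402, 0.0271]
tcp_rot: [[0.239, -0.971, 0.001], [-0.971, -0.239, -0.0], [0.001, -0.001, -1.0]]
wrist_force: [-3.3, -0.7, 7.4]
gripper_width: 0.0
```

>>> drive_tool([
  [[0, 0.003, 0.0007, 0, 0], [0, 0.003, 0.0007, 0, 0], [0, 0.003, 0.0007, 0, 0], [0, 0.003, 0.0007, 0, 0], [0, 0.003, 0.0007, 0, 0], [0, 0.003, 0.0007, 0, 0], [0, 0.003, 0.0007, 0, 0], [0, 0.003, 0.0007, 0, 0]],
])

```text
time_s: 10.42
tcp_pos: [0.587, 0.0459, 0.027]
tcp_rot: [[0.239, -0.971, 0.001], [-0.971, -0.239, -0.0], [0.001, -0.001, -1.0]]
wrist_force: [-2.8, -1.1, 7.0]
gripper_width: 0.003
```

```bash
python3 - <<'E'
from h import *
i=ctrl.camera_info("wrist");a=ctrl.snapshot("side");b=ctrl.snapshot("wrist");cv2.imwrite("pics/side3.png",a)
cv2.imwrite("pics/s3.png",np.hstack([cv2.resize(a[140:310,190:360],(400,400)),cv2.copyMakeBorder(cv2.resize(b,(400,300)),0,100,0,0,0)]))
E
```

```text
(no output)
```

View pics/s3.png

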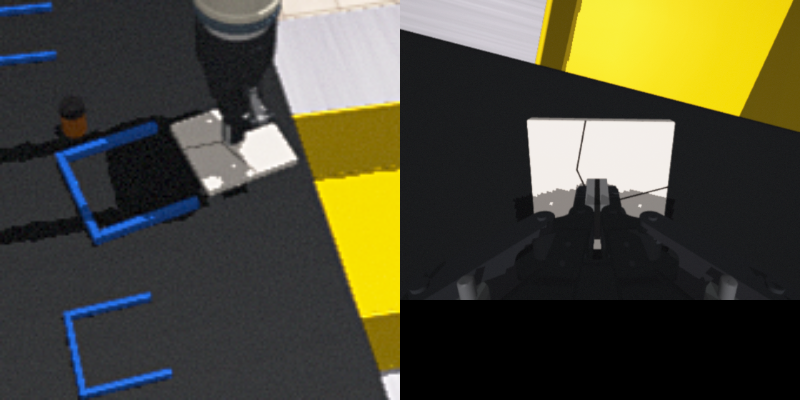

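The tile is free of the holder (about 114 mm ahead, centred under the finger). Now I'll drag it diagonally to the bin's middle (y ≈ -0.022, x ≈ 0.63).

>>> drive_tool([
  [[0, 0.001, -0.001, -0.0002, 0], [0, 0.0015, -0.002, 0, 0], [0, 0.002, -0.003, 0, 0], [0, 0.002, -0.003, 0, 0], [0, 0.002, -0.003, 0, 0], [0, 0.002, -0.003, 0, 0]],
])

```text
time_s: 11.28
tcp_pos: [0.5978, 0.0317, 0.0271]
tcp_rot: [[0.24, -0.971, 0.002], [-0.971, -0.24, 0.001], [-0.001, -0.003, -1.0]]
wrist_force: [-1.5, 2.2, 6.9]
gripper_width: 0.002
```

>>> drive_tool([
  [[0, 0.002, -0.003, 0, 0], [0, 0.002, -0.003, 0, 0], [0, 0.002, -0.003, 0, 0], [0, 0.002, -0.003, 0, 0], [0, 0.002, -0.003, 0, 0], [0, 0.002, -0.003, 0, 0], [0, 0.002, -0.003, 0, 0]],
])

```text
time_s: 12.15
tcp_pos: [0.6118, 0.0107, 0.027]
tcp_rot: [[0.24, -0.971, 0.002], [-0.971, -0.24, 0.001], [-0.001, -0.003, -1.0]]
wrist_force: [-1.1, 2.7, 8.1]
gripper_width: -0.0
```

>>> drive_tool([
  [[0, 0.002, -0.003, 0, 0], [0, 0.002, -0.003, 0, 0], [0, 0.002, -0.003, 0, 0], [0, 0.002, -0.003, 0, 0], [0, 0.002, -0.003, 0, 0], [0, 0.002, -0.003, 0, 0], [0, 0.002, -0.003, 0, 0], [0, 0.001, -0.003, 0, 0]],
])

```text
time_s: 13.15
tcp_pos: [0.627, -0.0133, 0.0271]
tcp_rot: [[0.24, -0.971, 0.003], [-0.971, -0.24, 0.001], [-0.001, -0.003, -1.0]]
wrist_force: [-1.6, 2.2, 6.5]
gripper_width: -0.002
```

```bash
python3 - <<'E'
from h import *
i=ctrl.camera_info("wrist");a=ctrl.snapshot("side");b=ctrl.snapshot("wrist");cv2.imwrite("pics/side4.png",a);cv2.imwrite("pics/w4.png",b)
cv2.imwrite("pics/s4.png",np.hstack([cv2.resize(a[140:310,190:360],(400,400)),cv2.copyMakeBorder(cv2.resize(b,(400,300)),0,100,0,0,0)]))
E
```

```text
(no output)
```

View pics/s4.png

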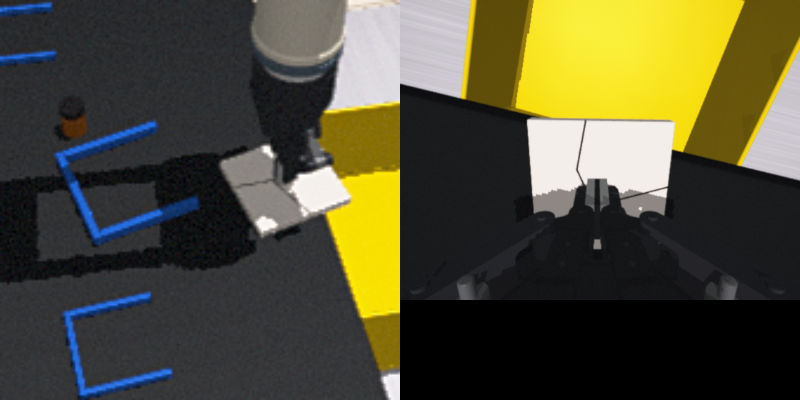

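>>> drive_tool([
  [[0, 0.001, -0.003, 0, 0], [0, 0.001, -0.003, 0, 0], [0, 0.001, -0.003, 0, 0], [0, 0.001, -0.003, 0, 0], [0, 0.001, -0.003, 0, 0], [0, 0.001, -0.003, 0, 0], [0, 0.001, -0.003, 0, 0]],
])

```text
time_s: 14.12
tcp_pos: [0.634, -0.0343, 0.0271]
tcp_rot: [[0.24, -0.971, 0.003], [-0.971, -0.24, 0.001], [-0.0, -0.003, -1.0]]
wrist_force: [-0.6, 2.9, 6.7]
gripper_width: -0.004
```

>>> drive_tool([
  [[0, 0, 0, 0.002, 0], [0, 0, 0, 0.015, 0], [0, -0.02, -0.005, 0.02, 0], [0, -0.03, -0.007, 0.01, 0], [0, -0.03, -0.007, 0, 0], [0, -0.02, -0.003, 0, 0], [0, 0, 0, 0, 0], [0, 0, 0, 0, 0]],
])

```text
time_s: 15.12
tcp_pos: [0.5337, -0.057, 0.0731]
tcp_rot: [[0.239, -0.971, 0.001], [-0.971, -0.239, -0.0], [0.0, -0.001, -1.0]]
wrist_force: [-0.8, -0.0, -0.4]
gripper_width: 0.003
```

```bash
python3 - <<'E'
from h import *
s=ctrl.read_state();print(s["time_s"],s["tcp_pos"])
i=ctrl.camera_info("wrist");b=ctrl.snapshot("wrist");a=ctrl.snapshot("side");cv2.imwrite("pics/side5.png",a);cv2.imwrite("pics/w5.png",b)
hsv=cv2.cvtColor(b,cv2.COLOR_BGR2HSV)
for n,img,info in(("wrist",b,i),("side",a,None)):
    hsv=cv2.cvtColor(img,cv2.COLOR_BGR2HSV)
    m=((hsv[...,2]>140)&(hsv[...,1]<60)).astype(np.uint8)*255
    m=cv2.morphologyEx(m,cv2.MORPH_CLOSE,np.ones((5,5)))
    for c in cv2.findContours(m,0,2)[0]:
        if cv2.contourArea(c)>400: print(n,c[:,0].mean(0).round(),[np.round(v,1) for v in cv2.minAreaRect((ray(n,c[:,0].astype(float),.01,info)[:,:2]*1000).astype(np.float32))])
cv2.imwrite("pics/s5.png",np.hstack([cv2.resize(a[140:310,190:360],(400,400)),cv2.copyMakeBorder(cv2.resize(b,(400,300)),0,100,0,0,0)]))
E
```

```text
15.125 [ 0.53368666 -0.05696205  0.07313723]
wrist [486.  55.] [array([ 675.5, -156.7]), array([39.9, 67.3]), np.float64(0.0)]
wrist [305.  86.] [array([623.4, -37.7]), array([79.3, 95.1]), np.float64(12.4)]
side [ 40. 287.] [array([ 32.7, -85.4]), array([73.5, 83.2]), np.float64(69.4)]
side [313. 224.] [array([629.5, -36.7]), array([107.1, 104.2]), np.float64(12.7)]
side [ 34. 153.] [array([-48.4, 345.9]), array([205.4, 161.9]), np.float64(63.7)]
side [525.  86.] [array([1420.9,  315.6]), array([386.7,  90.3]), np.float64(89.6)]
side [113.  63.] [array([ 48. , 788.2]), array([366.4, 943. ]), np.float64(55.6)]
side [388. 185.] [array([1014.9,  232.5]), array([1522.1, 1253.4]), np.float64(79.0)]
```

View pics/s5.png

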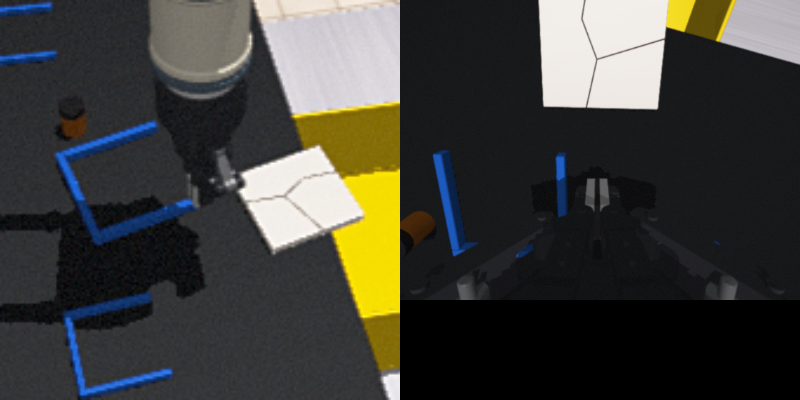

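Tile centre is about (0.632, -0.036), yaw 12.6°, half over the edge and opposite the bin's middle; its rear-face middle is about (0.583, -0.047). I'll lower the shut fingers behind it, clear of the holder.

>>> drive_tool([
  [[0, 0.01, 0.002, 0, 0], [0, 0.01, 0.002, -0.01, 0], [0, 0, 0, -0.02, 0], [0, 0, 0, -0.015, 0], [0, 0, 0, -0.005, 0], [0, 0, 0, -0.002, 0], [0, 0, 0, 0, 0], [0, 0, 0, 0, 0]],
])

```text
time_s: 16.23
tcp_pos: [0.5534, -0.0531, 0.0213]
tcp_rot: [[0.239, -0.971, 0.001], [-0.971, -0.239, -0.0], [0.001, -0.001, -1.0]]
wrist_force: [-0.6, 0.2, -0.0]
gripper_width: -0.002
```

>>> drive_tool([
  [[0, 0.002, 0.0005, 0, 0], [0, 0.002, 0.0005, 0, 0], [0, 0.001, 0.0002, 0, 0], [0, 0.001, 0.0002, 0, 0], [0, 0.001, 0.0002, 0, 0], [0, 0.001, 0.0003, 0, 0]],
])

```text
time_s: 16.98
tcp_pos: [0.561, -0.0511, 0.0205]
tcp_rot: [[0.239, -0.971, 0.0], [-0.971, -0.239, -0.0], [0.0, -0.0, -1.0]]
wrist_force: [-0.1, 0.3, -0.1]
gripper_width: 0.002
```

>>> drive_tool([
  [[0, 0.001, 0.0003, 0, 0], [0, 0.001, 0.0002, 0, 0], [0, 0.001, 0.0002, 0, 0], [0, 0.001, 0.0002, 0, 0], [0, 0.001, 0.0003, 0, 0], [0, 0.001, 0.0002, 0, 0], [0, 0.001, 0.0002, 0, 0], [0, 0.001, 0.0002, 0, 0], [0, 0.001, 0.0002, 0, 0], [0, 0.001, 0.0002, 0, 0]],
])

```text
time_s: 18.23
tcp_pos: [0.571, -0.0489, 0.0205]
tcp_rot: [[0.239, -0.971, -0.0], [-0.971, -0.239, -0.0], [-0.0, 0.0, -1.0]]
wrist_force: [-0.2, 0.7, 0.6]
gripper_width: 0.006
```

>>> drive_tool([
  [[0, 0.001, 0.0003, 0, 0], [0, 0.001, 0.0002, 0, 0], [0, 0.001, 0.0002, 0, 0], [0, 0.001, 0.0002, 0, 0], [0, 0.001, 0.0003, 0, 0], [0, 0.001, 0.0002, 0, 0], [0, 0.001, 0.0002, 0, 0], [0, 0.001, 0.0002, 0, 0], [0, 0.001, 0.0002, 0, 0], [0, 0.001, 0.0002, 0, 0]],
])

```text
time_s: 19.48
tcp_pos: [0.581, -0.0467, 0.0205]
tcp_rot: [[0.239, -0.971, -0.0], [-0.971, -0.239, 0.0], [-0.0, 0.0, -1.0]]
wrist_force: [0.1, -0.2, -0.0]
gripper_width: -0.005
```

```bash
python3 - <<'E'
from h import *
b=ctrl.snapshot("wrist");a=ctrl.snapshot("side");cv2.imwrite("pics/side6.png",a)
cv2.imwrite("pics/s6.png",np.hstack([cv2.resize(a[140:310,190:360],(400,400)),cv2.copyMakeBorder(cv2.resize(b,(400,300)),0,100,0,0,0)]))
E
```

```text
(no output)
```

View pics/s6.png

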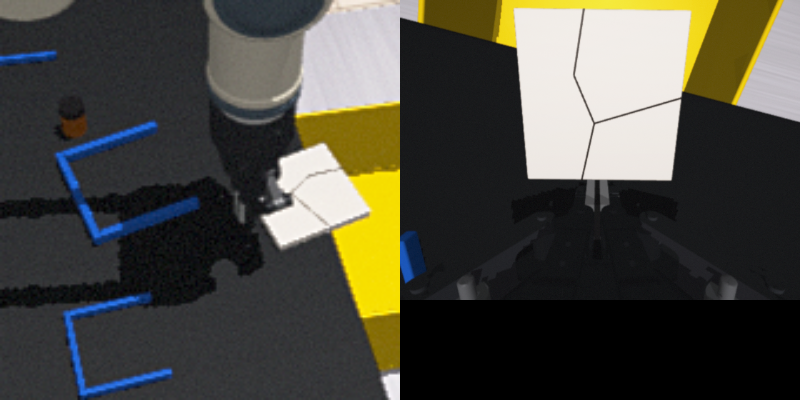

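The fingers are at the middle of the rear face. Pushing on gently.

>>> drive_tool([
  [[0, 0.0015, 0.0003, 0, 0], [0, 0.0015, 0.0003, 0, 0], [0, 0.002, 0.0005, 0, 0], [0, 0.002, 0.0005, 0, 0], [0, 0.002, 0.0005, 0, 0], [0, 0.002, 0.0005, 0, 0]],
])

```text
time_s: 20.32
tcp_pos: [0.5921, -0.044, 0.0205]
tcp_rot: [[0.24, -0.971, -0.0], [-0.971, -0.24, 0.0], [-0.0, 0.0, -1.0]]
wrist_force: [-0.3, -0.6, -0.7]
gripper_width: 0.001
```

>>> drive_tool([
  [[0, 0.002, 0.0005, 0, 0], [0, 0.002, 0.0005, 0, 0], [0, 0.002, 0.0005, 0, 0], [0, 0.002, 0.0005, 0, 0], [0, 0.002, 0.0005, 0, 0], [0, 0.002, 0.0005, 0, 0]],
])

```text
time_s: 21.08
tcp_pos: [0.6041, -0.0411, 0.0206]
tcp_rot: [[0.239, -0.971, 0.0], [-0.971, -0.239, 0.0], [0.0, -0.0, -1.0]]
wrist_force: [-0.3, -0.5, 0.9]
gripper_width: 0.001
```

```bash
python3 - <<'E'
from h import *
b=ctrl.snapshot("wrist");a=ctrl.snapshot("side");cv2.imwrite("pics/side7.png",a)
cv2.imwrite("pics/s7.png",np.hstack([cv2.resize(a[140:310,190:360],(400,400)),cv2.copyMakeBorder(cv2.resize(b,(400,300)),0,100,0,0,0)]))
E
```

```text
(no output)
```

View pics/s7.png

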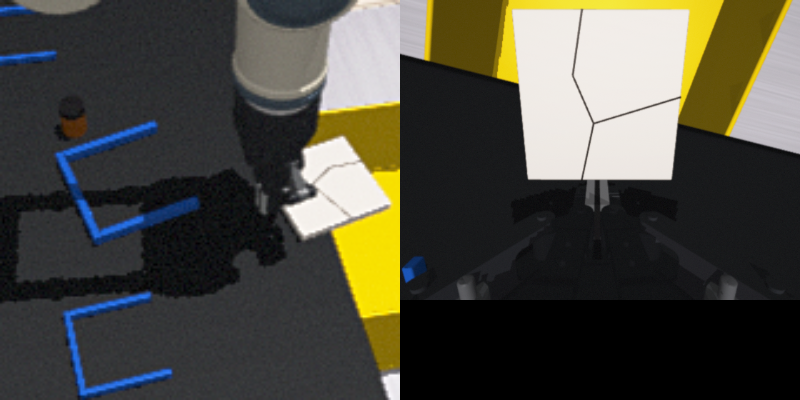

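>>> drive_tool([
  [[0, 0.002, 0.0005, 0, 0], [0, 0.002, 0.0005, 0, 0], [0, 0.002, 0.0005, 0, 0], [0, 0.002, 0.0005, 0, 0], [0, 0.002, 0.0005, 0, 0], [0, 0.002, 0.0005, 0, 0], [0, 0.002, 0.0005, 0, 0]],
])

```text
time_s: 22.05
tcp_pos: [0.6181, -0.0376, 0.0205]
tcp_rot: [[0.239, -0.971, 0.0], [-0.971, -0.239, 0.0], [-0.0, -0.0, -1.0]]
wrist_force: [0.3, -0.4, -0.1]
gripper_width: 0.004
```

```bash
python3 - <<'E'
from h import *
b=ctrl.snapshot("wrist");a=ctrl.snapshot("side");cv2.imwrite("pics/side8.png",a)
cv2.imwrite("pics/s8.png",np.hstack([cv2.resize(a[140:310,270:440],(400,400)),cv2.copyMakeBorder(cv2.resize(b,(400,300)),0,100,0,0,0)]))
E
```

```text
(no output)
```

View pics/s8.png

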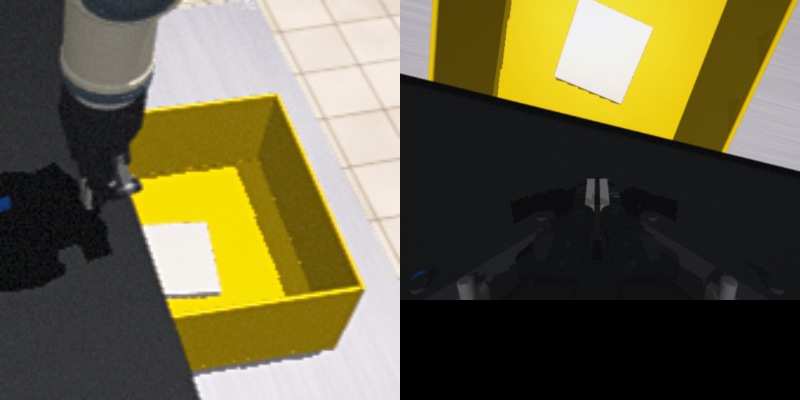

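The tile lies flat in the bin (wrist view about (605,50) in the composite). Lifting away and checking the whole scene.

>>> drive_tool([
  [[0, 0, 0, 0.02, 0], [0, -0.01, 0, 0.04, 0], [0, -0.02, 0, 0.04, 0], [0, -0.02, 0, 0.03, 0], [0, 0, 0, 0, 0], [0, 0, 0, 0, 0], [0, 0, 0, 0, 0], [0, 0, 0, 0, 0]],
])

```text
time_s: 23.15
tcp_pos: [0.5677, -0.0375, 0.149]
tcp_rot: [[0.24, -0.971, -0.002], [-0.971, -0.24, 0.0], [-0.001, 0.002, -1.0]]
wrist_force: [-0.7, 0.5, 0.7]
gripper_width: -0.004
```

```bash
python3 - <<'E'
from h import *
a=ctrl.snapshot("scene");b=ctrl.snapshot("side")
cv2.imwrite("pics/s9.png",np.hstack([cv2.resize(a,(400,300)),cv2.resize(b,(400,300))]))
for n,x,rois in(("scene",a,[(190,75,235,130),(365,285,410,350),(352,210,370,232)]),("side",b,[(235,85,265,137),(298,335,340,388),(212,178,230,200)])):
    o=cv2.imread(f"pics/{n}0.png")
    for r in rois:
        p=cv2.phaseCorrelate(cv2.cvtColor(o[r[1]:r[3],r[0]:r[2]],6).astype(np.float32),cv2.cvtColor(x[r[1]:r[3],r[0]:r[2]],6).astype(np.float32));print(n,r,np.round(p[0],2),round(p[1],2))
s=ctrl.read_state();print(s["time_s"],s["tcp_pos"],s["wrist_force"])
E
```

```text
scene (190, 75, 235, 130) [0.48 0.09] 1.04
scene (365, 285, 410, 350) [ 0.49 -0.08] 1.05
scene (352, 210, 370, 232) [ 0.33 -0.23] 1.13
side (235, 85, 265, 137) [ 0.07 -0.  ] 0.96
side (298, 335, 340, 388) [ 0.49 -0.01] 1.0
side (212, 178, 230, 200) [-0.14  0.03] 0.97
23.25 [ 0.56784513 -0.03754958  0.14951046] [-0.21025297  0.36836919 -0.08449412]
```

View pics/s9.png

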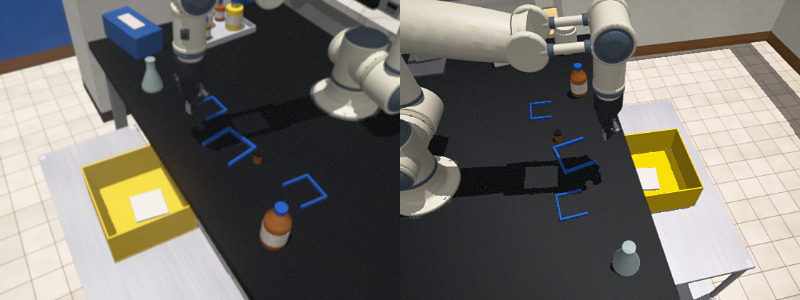

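The tile is whole and in the bin, the bystanders are where they were, and the arm is clear.

```bash
python3 -c "
from workcell import ctrl
print(ctrl.finish_job())"
```

```text
the job is handed in; nothing more can be done
None
```

The tile is in the yellow bin in one piece, and the job was handed in at about 23 s of the 72 s allowed; no verdict was reported.

- **What I did:** I pressed the shut fingertips on the tile's middle and slid it about 114 mm out of the holder's open side. I then dragged it along the bench to the bin's middle and pushed it over the far edge from its rear face.
- **Force on the tile:** The pressing force read 4.6–9.3 N while on top, and the final push stayed under about 1 N. Force was only reported at the end of each move call, so short peaks between calls would not show.
- **Last checks:** The pictures show the tile lying flat in the bin, with its cracked face apparently turned down. The bottle, flask and vial shifted by half a pixel or less against the first pictures. The arm stood clear at 0.15 m height with almost no force on it.
- **Small disagreement:** The scene and side cameras differed by about 2 mm on the tile and up to about 10 mm on the bin and bench edge. I used values in between, and it made no difference to the result.

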